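# Lay out the test cassette, then hold the buffer bottle down in the press-to-run mixer

## Robot

A 6-joint arm with a two-finger parallel gripper is mounted at the origin on a cart in front of the work surface, level with it; the furniture and walls round the work are solid. World frame = base frame: x ahead of the robot, y to its left, z up, the work surface at z = 0. Lengths are in m, angles in rad, forces in N, time in s.
With the tool pointing down it reaches from about 0.375 to 0.975 m from the base axis. Payload 3.8 kg.
Tool frame: the origin (TCP) lies midway between the tips of the shut fingers; the grasp point (between the pads) lies 19 mm behind it; z points along the fingers, y is the line along which they close (so a half turn about z gives the same grasp; the last joint's range is limited). The gripper opens to 85 mm and grips with 20 to 120 N. Pads are 22 mm wide; open, the fingers measure 114 mm over their backs; the gripper's body (76 mm by 85 mm) begins 54 mm behind the grasp point. The pads swing forward as they close: fully open they stand 13 mm farther back than shut.
Start: joints at [-1.279, 0.264, 1.604, -0, 1.274, -0.037], TCP at [0.218, -0.639, 0.195] pointing down, gripper open.
Joint ranges: [-2.63, 2.63], [-0.94, 2.18], [0.31, 2.57], [-1.31, 4.45], [0, 2.66], [-2.55, 2.55]. Speed limits (rad/s): [2.57, 2.57, 3.14, 3.14, 3.14, 3.14].

## Interface

Orientations are given as a rotation vector (axis times angle).
In Python, from workcell import status, read_camera, workorder, masks_of gives the robot as it stands.
- The arm moves only by the tool drive_tool, never from a script. Its argument "rows" is a list of rows, each a list of 7 numbers: the turn, a rotation vector about the tool's x, y, z in degrees, then the shift along the tool's x, y, z in m, then the opening, from 0 (shut) to 1 (fully open). In form: [[ax, ay, az, tx, ty, tz, claw], ...]. A call has 1 to 8 rows; each row shifts and turns the commanded pose from where the row before left it, along the tool's axes as they then stand; what a row does not reach is not made up. A row lasts 1/12 s, in which the tool goes at most 41.7 mm and 7.16 degrees, less where a joint would pass 70% of its speed; a pose out of reach is approached as far as the arm can. A call is refused whole if a number of a shift passes 0.0417 or a number of a turn 7.16, either way. A call with a gripper value outside its range is refused whole. The fingers move at their own pace and stop on an object; "force" is the grip in N (left out, the last holds). Time passes only in rows, so rows that do not move let the fingers close. It gives the time, the measured TCP pose, the force, the opening and the grip force at its end, in the units of the state.
- status.read_state(): the state, without advancing time (a new reading comes with each control period).
- read_camera(name): name is "scene" or "top" or "wrist"; returns a dict with "color" (420x560x3 uint8, red, green, blue), "intrinsics" (3x3 intrinsics, pixels), "world_from_camera" (4x4, takes a point from camera to world coordinates); the wrist camera has in their place "mount" (4x4, takes a point from camera to tool coordinates, whose origin is the TCP and whose axes are the flange's). Camera axes: x right, y up, looking along -z (the intrinsics and any distortion apply to the point x, -y, -z); pixel columns grow to the right and rows downward; lengths in m; the calibration is good to about 2 mm. The wrist camera is an equidistant fisheye: a pixel r from the principal point sees the ray r / f radians off the axis. A picture is of the moment at which its call begins: read the wrist's pose just before it. There is no depth.
- workorder.finish_job(): hands the job in; it is judged then, once.
Trained networks look in a picture, given as the dict that the camera call returned (one of the last four; its "shot" number tells which), for a name from the list of things; names that differ only in an ending like _2 or _b are one class to them, and where a whole thing is asked for, a point or a joint stands for the part that bears it (a point fixed in the world has none). Each returns a list of dicts, best first, with "score" (0 to 1); they miss things now and then, are a little off and sometimes report something else, mostly with a low value. They report only what shows in the picture. A call takes as long as a camera call. They do not tell look-alikes from the thing itself.
- masks_of(picture, name): "mask" (420x560 bool, what is visible of it) and "bbox" ([left, top, right, bottom] in pixels, round what is visible of it).
The state is a dict: "time": time; "q": joint angles; "joint_vel": joint speeds; "joint_torque": joint torques, N m; "tool_pos": TCP position; "tcp_rot": TCP orientation; "wrist_force": force on the tool from outside, world axes, zero at the start; "torque": the same for the moment, N m; "width": opening from 0.0 (shut) to 1.0 (fully open); "grip_force": force on a finger pad.
Only numpy, scipy, OpenCV 4.12 (cv2) and the standard library are available. Lean on these libraries where they do the work, as an engineer would, in place of code of your own. Each camera call takes 0.05 s, during which the arm holds its last target. There are 200 camera calls.

## Task

Get the next rapid test ready. Lay the loose test cassette flat in the empty place of the cassette tray, pointing the same way as the two already there, and let go of it. Then stand the small white dropper bottle upright in the rubber cup of the press-to-run mixer, press it down against the cup's spring until the cup has sunk well over half of its travel, and finish while still holding it down there; leave everything else where it stands.

Things in the scene. Friction and masses are not known exactly. Their poses are not given: they have to be found in the camera images.
- cassette: Loose white plastic test cassette lying flat on the table, 22 wide x 72 long x 5 mm thick, face up. Origin at the centre of its underside; its y axis runs along its length, x across its width, z up out of its face. The small round sample well is at the -y end of its face, the slot-shaped reading window at its middle.
- cassette_well (a point): The round sample well on the loose cassette's face: on its centre line, 23 mm from the cassette's centre (towards the cassette's -y end), 5 mm above its underside.
- tray: Grey plastic tray for three cassettes, 104 (x) x 146 (y) x 9 mm high, standing fast on the table. Origin at the centre of its underside; x points to its back, y to its left, z up. Three places side by side, 46 mm apart, take cassettes lying along the tray's x axis. Left and middle are taken, wells to the front (tray -x); the right-hand place (tray -y) is empty.
- place_right (a point): Centre of the empty place, on the floor of its pocket, 4 mm above the table; axes as the tray's. The cassette's origin belongs here, its well towards -x. The pocket is 78 mm long between 9 mm high end rails and 27 mm wide between guide blocks 8.5 mm high (from the table) that stand only at the two ends: the middle 52 mm of the length is open on both sides for fingers.
- laid_left: Cassette of the same kind in the tray's left place, well to the front; stays there. Origin and axes as the loose cassette's.
- laid_mid: Cassette of the same kind, lying in the tray's middle place with its well to the front; stays there. Origin and axes as the loose cassette's.
- bottle: Small white plastic dropper bottle with a screw cap, standing upright on the table, 67 mm high: round body 26 mm in diameter up to 45 mm, above it the shoulder and a cap at most 19 mm in diameter. About 30 g. Origin at the centre of its underside, z up along its axis.
- mixer: Press-to-run bottle mixer: a low white box 112 (x) x 98 (y) x 52 mm high with a dial and a rocker switch on its front (-x), standing fast on the table. Origin at the centre of its underside, z up. On its top, 8 mm behind its centre (+x), is the sprung black rubber cup.
- cup_floor (a point): Centre of the cup's floor, where the bottle's underside rests; it moves with the cup. At rest it is 64.5 mm above the table. The cup is a round ring holder of 39 to 47 mm outer diameter: seat 29 mm in diameter up to 10 mm above this floor, then a lip flaring out to 40 mm at its rim 18 mm above the floor.
- cup (a joint): How far the sprung cup is pressed down, in m: 0 at rest, 0.010 at its stop. The spring takes about 1.5 N to start and 0.7 N more for each mm (about 5 N at 5 mm, 8.5 N at the stop). The mixer runs only while the cup is down by more than 0.005; let go, it springs back up.
- amber_bottle: Bystander: taller amber glass dropper bottle, 33 mm in diameter, 102 mm high, behind the work. Origin at the centre of its underside.
- timer: Bystander: round kitchen timer, 64 mm in diameter, 39 mm high, behind the work. Origin at the centre of its underside.
- pouch: Bystander: flat foil pouch, 62 x 112 x 8 mm, to the right. Origin at the centre of its underside.
- pen: Bystander: pen, 145 mm long, lying on the table to the left. Origin at the centre of its underside.
Things that resemble listed ones, but are neither listed nor needed, are in the scene too. Leave any green or purple look-alike of the bottle alone.

How it is judged:
By the outcome, as a careful person would: the job done as asked, in the order asked, and still so for the second after the job is handed in, while the arm keeps its last pose, push and grip.
It also fails if it takes over 51 s, if anything falls off the work surface, if the arm or the gripper's body presses on something with over 40 N, if the wrist force passes 120 N, or if a joint passes its speed limit or range.

## Working session

There is one attempt and no reset: what is moved stays moved. The work goes in short steps, Python scripts to look and compute and a tool call to move; the robot and the scene stay as the last step left them, time stands still between calls to the robot, and variables do not carry over. Pictures are saved under pics/ and viewed, at most 10 in all, crops included, and the job is handed in when it is done.

Besides the shell and the picture viewer there is one more tool, called after "Emit:" in YAML: its name, and indented under it one key for each argument. drive_tool: Moves the arm, as the interface text tells. Its arguments: {"type":"object","properties":{"rows":{"type":"array"},"force":{"type":"number"}},"required":["rows"]}

```bash
mkdir -p pics; ls
python3 - <<'E'
from workcell import status, read_camera, masks_of
import cv2, numpy as np
s=status.read_state(); print({k:np.round(v,3).tolist() for k,v in s.items()})
P={n:read_camera(n) for n in("scene","top")}
for n,p in P.items():
    cv2.imwrite(f"pics/{n}0.png",p["color"][...,::-1])
    print(n,np.round(p["intrinsics"],1).tolist(),np.round(p["world_from_camera"],3).tolist(), [k for k in p])
    for o in("cassette","tray","bottle","mixer","cup"):
        print(o,[(round(float(m["score"]),2),np.array(m["bbox"]).tolist()) for m in masks_of(p,o)])
E
```

```text
pics
{'time': 0.0, 'q': [-1.279, 0.265, 1.605, 0.0, 1.274, -0.037], 'joint_vel': [-0.0, -0.001, 0.0, 0.0, -0.001, -0.001], 'joint_torque': [0.0, -51.511, -36.732, -0.0, 0.013, -0.0], 'tool_pos': [0.218, -0.638, 0.194], 'tcp_rot': [-3.097, -0.514, 0.0], 'wrist_force': [-0.384, 0.554, 0.198], 'torque': [0.017, 0.023, -0.023], 'grip_force': 0.0, 'width': 1.0}
scene [[444.2, 0.0, 280.4], [0.0, 444.2, 217.0], [0.0, 0.0, 1.0]] [[-0.621, 0.566, -0.541, -0.155], [-0.783, -0.459, 0.419, 0.514], [-0.011, 0.685, 0.729, 0.99], [0.0, 0.0, 0.0, 1.0]] ['color', 'intrinsics', 'world_from_camera', 'shot']
cassette [(0.57, [295.8, 242.3, 305.4, 262.8])]
tray [(0.68, [198.7, 262.4, 260.1, 313.8])]
bottle [(0.72, [276.7, 217.9, 287.6, 235.7]), (0.6, [249.1, 224.0, 254.3, 241.5]), (0.45, [293.3, 196.5, 302.5, 214.8])]
mixer [(0.8, [318.1, 192.3, 367.2, 229.7])]
cup [(0.69, [339.5, 190.2, 352.9, 200.3])]
top [[466.3, 0.0, 275.4], [0.0, 466.3, 208.4], [0.0, 0.0, 1.0]] [[0.006, 0.986, -0.166, 0.302], [-1.0, 0.006, -0.0, -0.015], [0.001, 0.166, 0.986, 1.415], [0.0, 0.0, 0.0, 1.0]] ['color', 'intrinsics', 'world_from_camera', 'shot']
cassette [(0.58, [266.4, 232.0, 283.6, 252.8])]
tray [(0.57, [179.1, 211.9, 229.2, 250.7])]
bottle [(0.63, [246.4, 195.9, 253.4, 203.5]), (0.61, [302.9, 194.7, 316.4, 202.9]), (0.4, [299.1, 219.9, 306.9, 226.9])]
mixer [(0.96, [321.3, 210.1, 358.9, 254.7])]
cup [(0.54, [336.7, 218.7, 349.3, 236.5])]
```

```bash
cat > h.py <<'E'
from workcell import status, read_camera, masks_of, workorder
import cv2, numpy as np
from scipy.spatial.transform import Rotation as R
def ray(p,u,v):
    """fixed camera -> origin, dir in world"""
    K=p["intrinsics"];T=p["world_from_camera"]
    d=np.array([(u-K[0,2])/K[0,0],-(v-K[1,2])/K[1,1],-1.]);d/=np.linalg.norm(d)
    return T[:3,3],T[:3,:3]@d
def at(p,u,v,z): 
    o,d=p["ray"](u,v) if "ray" in p else ray(p,u,v); return (o+d*(z-o[2])/d[2]).round(4)
def meet(r):
    A=sum(np.eye(3)-np.outer(d,d) for o,d in r);b=sum((np.eye(3)-np.outer(d,d))@o for o,d in r)
    x=np.linalg.solve(A,b);return x.round(4),[round(float(np.linalg.norm(np.cross(x-o,d))),4) for o,d in r]
def wrist():
    s=status.read_state();p=read_camera("wrist")
    K=np.array(p["intrinsics"]);M=np.array(p["mount"]);Rt=R.from_rotvec(s["tcp_rot"]).as_matrix();t=np.array(s["tool_pos"])
    def ry(u,v):
        a=np.array([(u-K[0,2])/K[0,0],(v-K[1,2])/K[1,1]]);th=np.hypot(*a);k=np.sin(th)/max(th,1e-9)
        d=np.array([a[0]*k,-a[1]*k,-np.cos(th)])
        return Rt@M[:3,3]+t,Rt@M[:3,:3]@d
    def px(X):
        c=M[:3,:3].T@(Rt.T@(np.array(X)-t)-M[:3,3]);c=np.array([c[0],-c[1],-c[2]])
        n=np.hypot(c[0],c[1]);th=np.arctan2(n,c[2]);return K[0,2]+K[0,0]*th*c[0]/n,K[1,2]+K[1,1]*th*c[1]/n
    p["ray"]=ry;p["px"]=px;p["s"]=s;return p
def px(p,X):
    T=p["world_from_camera"];K=p["intrinsics"];c=T[:3,:3].T@(np.array(X)-T[:3,3])
    return K[0,2]-K[0,0]*c[0]/c[2],K[1,2]+K[1,1]*c[1]/c[2]
E
python3 - <<'E'
from h import *
a=cv2.imread("pics/scene0.png");b=cv2.imread("pics/top0.png")
A=cv2.resize(a[175:325,185:385],(800,600),interpolation=3)
B=cv2.resize(b[150:300,165:365],(800,600),interpolation=3)
cv2.imwrite("pics/a.png",A);cv2.imwrite("pics/b.png",B)
p=read_camera("wrist");cv2.imwrite("pics/w0.png",p["color"][...,::-1]);print(np.round(p["intrinsics"],1).tolist(),np.round(p["mount"],3).tolist())
P={n:read_camera(n) for n in("scene","top")}
t=P["top"]
for u,v in((250,199.7),(309.6,198.8),(303,223.4),(275,242.4),(204,231)): print(u,v,at(t,u,v,0.03))
for n in ("amber_bottle","timer","pouch","pen"):print(n,[(round(float(m["score"]),2),np.array(m["bbox"]).tolist()) for m in masks_of(t,n)])
E
```

```text
[[325.2, 0.0, 281.4], [0.0, 325.2, 203.1], [0.0, 0.0, 1.0]] [[0.001, 0.961, 0.276, 0.07], [1.0, -0.001, -0.002, 0.0], [-0.002, 0.276, -0.961, -0.18], [0.0, 0.0, 0.0, 1.0]]
250 199.7 [0.561  0.0625 0.03  ]
309.6 198.8 [ 0.5649 -0.1175  0.03  ]
303 223.4 [ 0.4898 -0.0973  0.03  ]
275 242.4 [ 0.4322 -0.0138  0.03  ]
204 231 [0.465  0.1985 0.03  ]
amber_bottle [(0.73, [180.0, 209.4, 230.8, 249.7]), (0.63, [335.7, 217.5, 349.8, 237.4]), (0.27, [200.8, 152.7, 219.2, 176.8])]
timer [(0.69, [200.7, 153.3, 222.0, 176.9])]
pouch [(0.93, [402.8, 222.8, 440.4, 260.1])]
pen [(0.43, [125.9, 232.8, 137.8, 276.6])]
```

View pics/a.png

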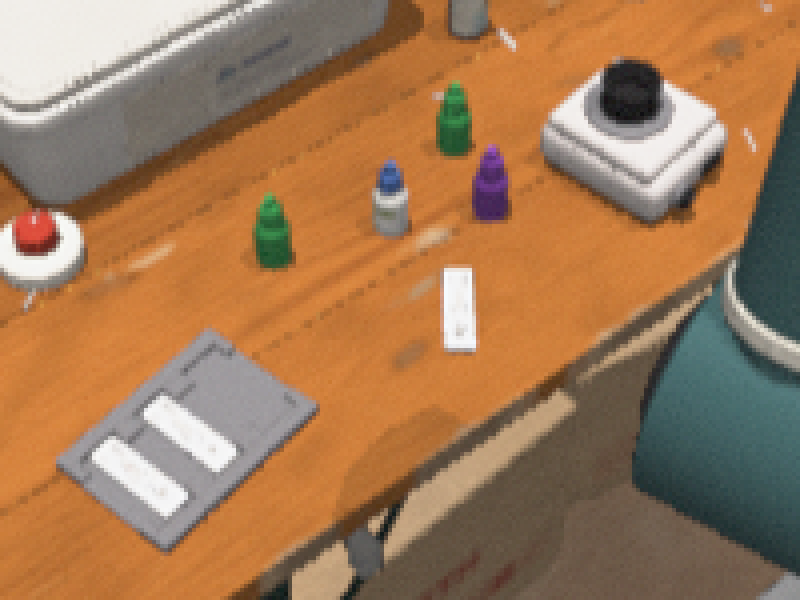

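View pics/b.png

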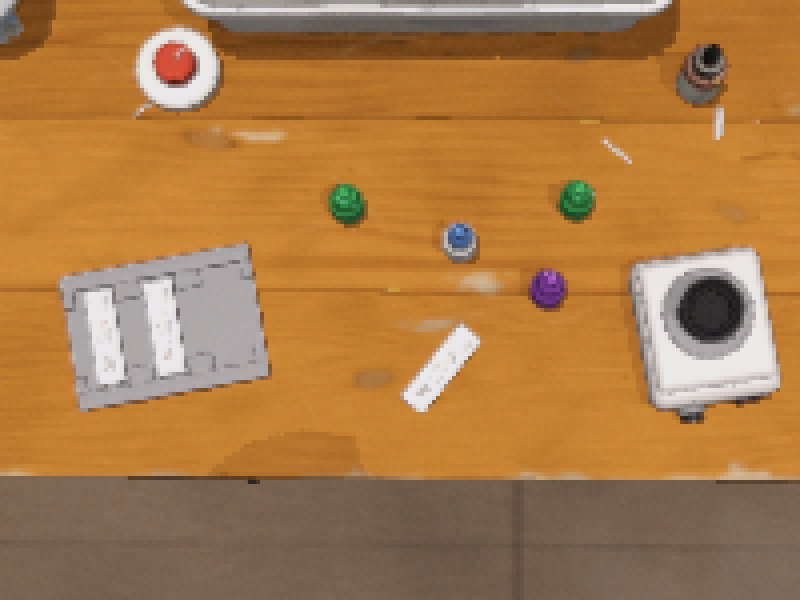

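The scene crop shows four bottle-like things: green (272,232), green (454,120), purple (490,183), and white with a blue cap (391,200). The white one is the only one that matches the description. In the top crop it is at (459,240), i.e. image pixel (280,210), and this enlarged crop confirms it. The loose cassette is at top crop (441,367). The tray's empty place is around (220,315), and the mixer cup is at (710,308).

Run:
```python
from h import *
P={n:read_camera(n) for n in("scene","top")}
s,t=P["scene"],P["top"]
c=lambda u,v:(165+u/4,150+v/4)
d=lambda u,v:(185+u/4,175+v/4)
print("cap", meet([ray(t,*c(460,232)),ray(s,*d(390,168))]))
print("cass", meet([ray(t,*c(441,367)),ray(s,*d(459,308))]))
for q in ((402,400),(420,411),(481,341),(463,325)): print(at(t,*c(*q),.005))
print("cuprim", meet([ray(t,*c(711,309)),ray(s,*d(632,72))]))
print("tray TL,TR,BR,BL", [at(t,*c(*q),.009).tolist() for q in((62,277),(248,245),(269,376),(83,409))])
print("tray TL,TR,BR,BL scene", [at(s,*d(*q),.009).tolist() for q in((59,464),(209,330),(318,407),(167,548))])
print("mixer top corners",[at(t,*c(*q),.052).tolist() for q in((633,264),(757,249),(778,386),(655,403))])
x=status.read_state();A=R.from_rotvec(x["tcp_rot"]).as_matrix();print(A.round(3).tolist())
print("to hover in tool", (A.T@(np.array([.425,-.02,.20])-x["tool_pos"])).round(3))
```

```text
cap (array([ 0.5322, -0.0271,  0.0586]), [0.0012, 0.0012])
cass (array([ 4.378e-01, -1.380e-02,  2.000e-04]), [0.0011, 0.0011])
[0.4114 0.0148 0.005 ]
[0.4032 0.0011 0.005 ]
[ 0.4565 -0.0448  0.005 ]
[ 0.4687 -0.031   0.005 ]
cuprim (array([ 0.4725, -0.2063,  0.0902]), [0.0016, 0.0016])
tray TL,TR,BR,BL [[0.503, 0.2744, 0.009], [0.5286, 0.1334, 0.009], [0.4286, 0.1152, 0.009], [0.4028, 0.2546, 0.009]]
tray TL,TR,BR,BL scene [[0.4982, 0.2801, 0.009], [0.528, 0.1401, 0.009], [0.4279, 0.1202, 0.009], [0.4011, 0.2599, 0.009]]
mixer top corners [[0.5092, -0.1559, 0.052], [0.5211, -0.2478, 0.052], [0.4197, -0.2609, 0.052], [0.4068, -0.1709, 0.052]]
[[0.946, 0.323, 0.0], [0.323, -0.946, -0.0], [0.0, 0.0, -1.0]]
to hover in tool [ 0.396 -0.519 -0.005]
```

Emit:
drive_tool:
  rows:
    - [0,0,0,0.0245,-0.0325,0,1]
    - [0,0,0,0.0245,-0.0325,0,1]
    - [0,0,0,0.0245,-0.0325,0,1]
    - [0,0,0,0.0245,-0.0325,0,1]
    - [0,0,0,0.0245,-0.0325,0,1]
    - [0,0,0,0.0245,-0.0325,0,1]
    - [0,0,0,0.0245,-0.0325,0,1]
    - [0,0,0,0.0245,-0.0325,0,1]

```text
time: 1.72
tool_pos: [0.3197, -0.3277, 0.1955]
tcp_rot: [3.099, 0.513, 0.001]
wrist_force: [1.4, 0.0, 0.5]
width: 1.003
grip_force: 0.0
```

Emit:
drive_tool:
  rows:
    - [0,0,0,0.0245,-0.0325,0,1]
    - [0,0,0,0.0245,-0.0325,0,1]
    - [0,0,0,0.0245,-0.0325,0,1]
    - [0,0,0,0.0245,-0.0325,0,1]
    - [0,0,0,0.0245,-0.0325,0,1]
    - [0,0,0,0.0245,-0.0325,0,1]
    - [0,0,0,0.02,-0.027,0,1]
    - [0,0,0,0,0,0,1]

```text
time: 2.38
tool_pos: [0.4072, -0.0602, 0.1957]
tcp_rot: [-3.095, -0.523, -0.004]
wrist_force: [-0.4, -0.7, -0.0]
width: 0.999
grip_force: 0.0
```

Run:
```python
from h import *
p=wrist();print(p["s"]["tool_pos"].round(4) if hasattr(p["s"]["tool_pos"],"round") else p["s"]["tool_pos"],p["s"]["tcp_rot"],p["s"]["q"])
cv2.imwrite("pics/w1.png",p["color"][...,::-1])
for o in("cassette","tray","bottle","mixer","cup"):
    print(o,[(round(float(m["score"]),2),np.array(m["bbox"]).tolist()) for m in masks_of(p,o)])
```

```text
[ 0.4072 -0.0602  0.1957] [-3.09534395 -0.52348145 -0.00360133] [-0.21019669 -0.25794647  2.12645609  0.00311614  1.27179761  1.02461611]
cassette [(0.81, [220.5, 111.7, 278.1, 157.9])]
tray [(0.85, [53.7, 23.2, 160.2, 110.1])]
bottle [(0.92, [279.5, 40.6, 300.8, 69.8]), (0.86, [364.2, 47.4, 392.0, 72.0]), (0.58, [321.1, 95.3, 352.3, 119.5]), (0.57, [208.3, 0.0, 241.6, 29.4])]
mixer [(0.63, [370.6, 113.7, 469.9, 225.9])]
cup [(0.72, [417.4, 154.8, 463.8, 196.0]), (0.6, [220.4, 110.2, 282.3, 159.5]), (0.37, [451.2, 4.3, 509.6, 40.1])]
```

View pics/w1.png

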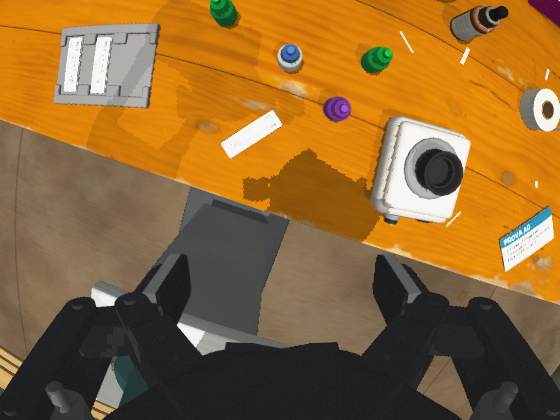

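The wrist view shows the cassette at (251,134), the white bottle at (290,57), the tray at (107,66) with its empty place at (134,66), and the cup at (437,172). I'll enlarge the cassette and tray to find the wells.

Run:
```python
from h import *
a=cv2.imread("pics/w1.png")
c=cv2.resize(a[105:165,215:290],(400,320),interpolation=3)
t=cv2.resize(a[15:115,45:170],(400,320),interpolation=3)
cp=cv2.resize(a[105:230,365:480],(400,280)) ; b=cv2.resize(a[35:105,265:365],(400,280),interpolation=3)
cv2.imwrite("pics/w1z.png",np.vstack([np.hstack([c,t]),np.hstack([cp,b])]))
```

```text
(no output)
```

View pics/w1z.png

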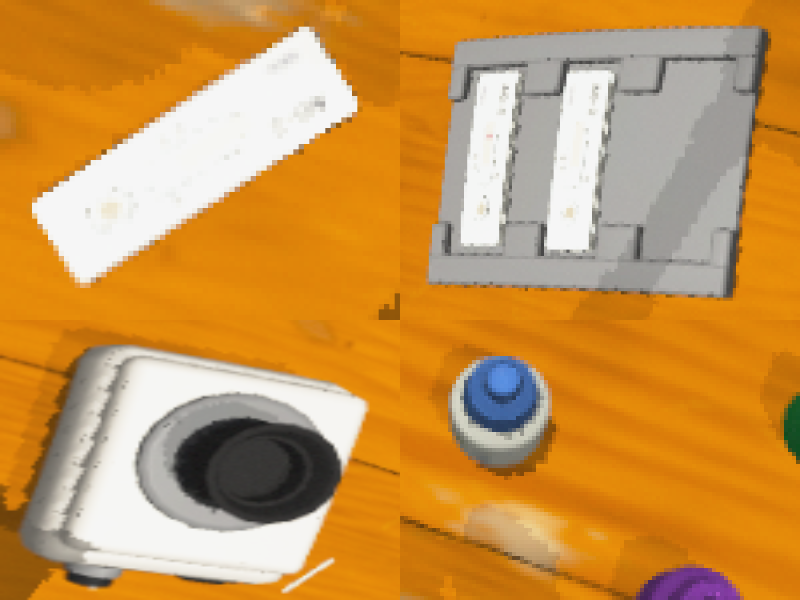

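The cassette's well is at crop (110,210), image px (236,144), which is its front-left end. The tray wells also point to the front, and its empty place is the one on the right at crop (680,160). The bottle and cup are clear too.

```bash
cat >> h.py <<'E'
def rect(pts):  # centre, long-axis angle deg
    (c,wh,a)=cv2.minAreaRect((np.array(pts)[:,:2]*1e4).astype(np.float32)); 
    if wh[0]<wh[1]: wh=wh[::-1];a+=90
    return np.round(np.array(c)/1e4,4),np.round(np.array(wh)/1e4,4),round(a,1)
def togo(s,X,yaw):  # shift in current tool axes, yaw turn about tool z (deg)
    A=R.from_rotvec(s["tcp_rot"]).as_matrix();y=np.degrees(np.arctan2(A[1,0],A[0,0]))
    return "shift",(A.T@(np.array(X)-s["tool_pos"])).round(4),"turn z",round(-((yaw-y+180)%360-180),2),"yaw",round(y,2),"tilt",(A[:,2]).round(3)
E
python3 - <<'E'
from h import *
p=wrist();P={n:read_camera(n) for n in("scene","top")};s,t=P["scene"],P["top"]
c=lambda u,v:(165+u/4,150+v/4)
d=lambda u,v:(185+u/4,175+v/4)
f=lambda u,v:(215+u*.1875,105+v*.1875)
g=lambda u,v:(45+(u-400)*.3125,15+v*.3125)
print("cass rect",rect([at(p,*f(*q),.005) for q in((305,28),(358,103),(84,285),(33,206))]),"well",at(p,*f(110,210),.005))
tp=[at(p,*g(*q),.009) for q in((457,42),(768,30),(732,297),(430,281))];print("tray",rect(tp),[q.tolist() for q in tp])
w=(365+247*115/400,105+(470-320)*125/280)
print("cup rim c",[at(p,365+u*115/400,105+(v-320)*125/280,.0825).tolist() for u,v in((275,468),)])
print("meets cass",meet([p["ray"](*f(195,157)),ray(t,*c(441,367))]),meet([p["ray"](*f(195,157)),ray(s,*d(459,308))]))
cap=(265+(503-400)*.25,35+(385-320)*.25)
print("cap",meet([p["ray"](*cap),ray(t,*c(460,232))]),meet([p["ray"](*cap),ray(s,*d(390,166))]),at(p,*cap,.064))
tc=np.mean([g(*q) for q in((457,42),(768,30),(732,297),(430,281))],0)
print("tray c",meet([p["ray"](*tc),ray(s,*d(188,437))]),meet([p["ray"](*tc),ray(t,*c(165.5,327))]))
rim=(365+275*115/400,105+(468-320)*125/280)
print("rim",meet([p["ray"](*rim),ray(t,*c(711,309))]),meet([p["ray"](*rim),ray(s,*d(632,72))]))
E
```

```text
cass rect (array([ 0.4377, -0.0202]), array([0.0708, 0.0205]), 142.0) well [ 0.4209 -0.007   0.005 ]
tray (array([0.4693, 0.1872]), array([0.1469, 0.1014]), 100.3) [[0.506, 0.2685, 0.009], [0.5319, 0.1246, 0.009], [0.4326, 0.1058, 0.009], [0.4065, 0.2491, 0.009]]
cup rim c [[0.4762, -0.2145, 0.0825]]
meets cass (array([ 0.437 , -0.0173, -0.0089]), [0.0029, 0.0029]) (array([ 0.4388, -0.0178, -0.0037]), [0.0034, 0.0034])
cap (array([ 0.5517, -0.0296, -0.0538]), [0.0015, 0.0015]) (array([ 0.535 , -0.0316,  0.0546]), [0.0032, 0.0032]) [ 0.5308 -0.0341  0.064 ]
tray c (array([ 0.4716,  0.1941, -0.0111]), [0.0038, 0.0038]) (array([ 0.4688,  0.1993, -0.024 ]), [0.0003, 0.0003])
rim (array([ 0.4735, -0.2078,  0.0926]), [0.0026, 0.0026]) (array([ 0.4766, -0.2105,  0.0863]), [0.0017, 0.0017])
```

Emit:
drive_tool:
  rows:
    - [0,0,0,0.023,-0.018,0.025,0.5]
    - [0,0,0,0.023,-0.018,0.025,0.5]
    - [0,0,7.1,0,0,0,0.5]
    - [0,0,7.1,0,0,0,0.5]
    - [0,0,7.1,0,0,0,0.5]
    - [0,0,7.1,0,0,0,0.5]
    - [0,0,7.1,0,0,0,0.5]
    - [0,0,7.1,0,0,0,0.5]

```text
time: 3.5
tool_pos: [0.4378, -0.0173, 0.1452]
tcp_rot: [3.072, -0.659, -0.0]
wrist_force: [-0.5, -0.7, 0.5]
width: 0.5
grip_force: 0.0
```

Emit:
drive_tool:
  rows:
    - [0,0,7.1,0,0,0,0.5]
    - [0,0,7.1,0,0,0,0.5]
    - [0,0,0,0,0,0,0.5]
    - [0,0,0,0,0,0,0.5]
    - [0,0,0,0,0,0,0.5]

```text
time: 3.92
tool_pos: [0.4378, -0.017, 0.1453]
tcp_rot: [2.972, -1.019, -0.0]
wrist_force: [0.2, 0.3, -0.8]
width: 0.499
grip_force: 0.0
```

Run:
```python
from h import *
p=wrist();s=p["s"];print(s["tool_pos"],s["q"].round(3),s["joint_vel"].round(3),status.read_state()["tool_pos"])
cv2.imwrite("pics/w2.png",p["color"][...,::-1])
for o in("cassette","bottle","cup","tray"):
  for m in masks_of(p,o)[:3]:
    M=m["mask"].astype(np.uint8);(ys,xs)=np.nonzero(M)
    h=cv2.convexHull(np.c_[xs,ys].astype(np.float32))[:,0]
    z={"cassette":.005,"tray":.009,"bottle":.06,"cup":.0825}[o]
    W=[at(p,u,v,z) for u,v in h]
    print(o,round(float(m["score"]),2),np.array(m["bbox"]).tolist(),rect(W))
print(togo(s,[.437,-.016,.0015],-39))
```

```text
[ 0.43776168 -0.01697226  0.14527392] [-0.096 -0.158  2.142 -0.     1.158  2.136] [ 0.006 -0.001  0.002  0.     0.     0.013] [ 0.43776783 -0.01688572  0.14526837]
cassette 0.82 [264.5, 150.3, 287.0, 220.2] (array([ 0.4392, -0.0124]), array([0.0718, 0.0215]), 141.6)
bottle 0.9 [289.8, 72.8, 323.9, 100.8] (array([ 0.4976, -0.0887]), array([0.0247, 0.0241]), 143.1)
bottle 0.83 [119.6, 123.3, 162.2, 154.6] (array([0.555 , 0.0487]), array([0.0414, 0.0236]), 69.1)
bottle 0.65 [265.6, 0.5, 293.9, 34.9] (array([ 0.558 , -0.1076]), array([0.0304, 0.0234]), 142.7)
cup 0.86 [407.8, 1.7, 463.3, 52.9] (array([ 0.4789, -0.2057]), array([0.0503, 0.0449]), 60.6)
cup 0.21 [530.0, 0.3, 556.9, 26.8] (array([ 0.4382, -0.339 ]), array([0.0475, 0.0308]), 51.0)
tray 0.88 [73.2, 202.2, 188.9, 307.6] (array([0.4693, 0.1968]), array([0.1516, 0.1045]), 100.7)
('shift', array([-0.0012, -0.0003,  0.1438]), 'turn z', np.float64(1.16), 'yaw', np.float64(-37.84), 'tilt', array([-0.,  0., -1.]))
```

View pics/w2.png

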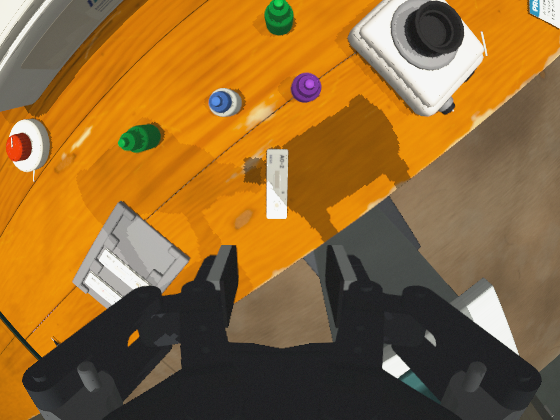

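The wrist view shows the cassette at (277,184), lined up with the fingers. Its outline at 5 mm height measures 72 x 21.5 mm, which checks out. Descending.

Emit:
drive_tool:
  rows:
    - [0,0,0.6,-0.0016,-0.004,0.035,0.5]
    - [0,0,0,0,0,0.04,0.5]
    - [0,0,0,0,0,0.038,0.5]
    - [0,0,0,0,0,0.018,0.5]
    - [0,0,0,0,0,0.008,0.5]
    - [0,0,0,0,0,0.0045,0.5]
    - [0,0,0,0,0,0,0.5]
  force: 30

```text
time: 4.75
tool_pos: [0.4391, -0.0124, 0.0017]
tcp_rot: [2.965, -1.037, -0.001]
wrist_force: [0.1, -0.1, 0.4]
width: 0.499
grip_force: 0.0
```

Run:
```python
from h import *
p=wrist();s=p["s"];print(s["tool_pos"],s["wrist_force"],togo(s,[.439,-.0128,.0015],-38.5))
cv2.imwrite("pics/w3.png",p["color"][...,::-1])
```

```text
[ 0.43914125 -0.01236465  0.00170364] [ 0.14793728 -0.14378363  0.42613781] ('shift', array([0.0002, 0.0004, 0.0002]), 'turn z', np.float64(-0.04), 'yaw', np.float64(-38.54), 'tilt', array([-0.,  0., -1.]))
```

View pics/w3.png

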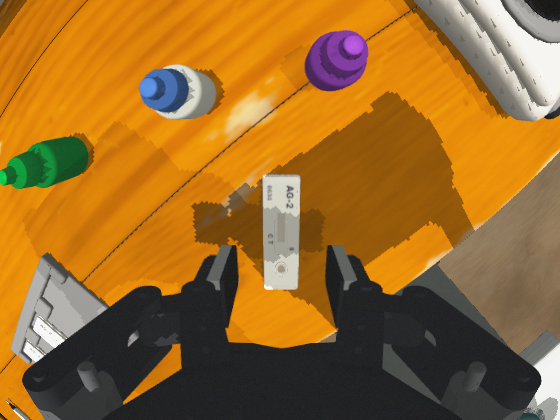

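The cassette is centred between the fingers: its middle is at about (281,232), where the TCP projects, and the well is at (281,268). Closing.

Emit:
drive_tool:
  rows:
    - [0,0,0,0,0,0,0.2]
    - [0,0,0,0,0,0,0.2]
    - [0,0,0,0,0,0,0.2]
    - [0,0,0,0,0,0,0.2]
    - [0,0,0,0,0,0,0.2]
  force: 30

```text
time: 5.22
tool_pos: [0.4395, -0.0124, 0.0024]
tcp_rot: [-2.965, 1.037, -0.002]
wrist_force: [-0.1, 0.1, -1.1]
width: 0.202
grip_force: 0.0
```

Run:
```python
from h import *
p=wrist();s=p["s"];print(s["tool_pos"],s["wrist_force"],s["width"],s["grip_force"])
im=p["color"][...,::-1];cv2.imwrite("pics/w4.png",cv2.resize(im[150:330,180:390],(700,600),interpolation=3))
```

```text
[ 0.43949297 -0.01241908  0.00240252] [-0.09915378  0.05743417 -1.06212014] 0.20165110733833969 0.0
```

View pics/w4.png

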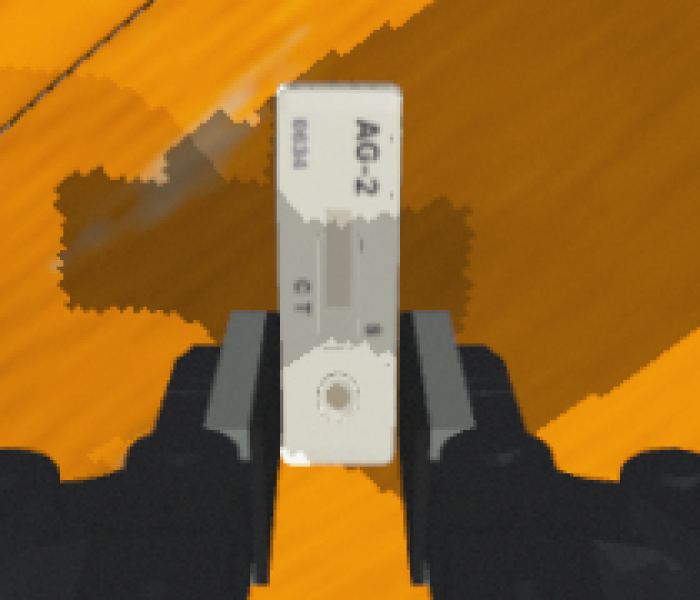

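The fingers closed to 0.2 (about 17 mm) with no contact, and the picture shows the pads beside the cassette with a visible gap. They may be higher than I assumed, so I'll work out the tip height from the wrist rays.

Run:
```python
from h import *
p=wrist();s=p["s"];A=R.from_rotvec(s["tcp_rot"]).as_matrix()
def tool(u,v):
    o,d=p["ray"](u,v);return A.T@(o-s["tool_pos"]),A.T@d
for w,l,r in((.2,(260.1,243),(304.2,243)),(.5,(237,246),(328,246)),(1,(190,255),(373,256))):
  for q in(l,r):
    o,d=tool(*q)
    for g in (.085*w,.085*w+.006):
      k=(np.sign(d[1])*g/2-o[1])/d[1];print(w,g,(o+d*k).round(4))
print(s["q"].round(3), s["wrist_force"])
im=read_camera("scene")
u,v=px(im,[.439,-.0124,.0]);print(u,v,px(im,[.439,-.0124,.04]))
c=im["color"][int(v)-60:int(v)+30,int(u)-60:int(u)+60,::-1];cv2.imwrite("pics/s5.png",cv2.resize(c,(800,600),interpolation=3))
```

```text
0.2 0.017 [ 0.0179 -0.0085 -0.0565]
0.2 0.023 [-0.0003 -0.0115 -0.0136]
0.2 0.017 [ 0.0241  0.0085 -0.0711]
0.2 0.023 [ 0.0076  0.0115 -0.0323]
0.5 0.0425 [ 0.0073 -0.0213 -0.0356]
0.5 0.0485 [-0.0015 -0.0242 -0.0154]
0.5 0.0425 [ 0.0119  0.0213 -0.046 ]
0.5 0.0485 [ 0.0036  0.0242 -0.0271]
1 0.085 [ 0.0064 -0.0425 -0.0452]
1 0.09100000000000001 [ 0.0019 -0.0455 -0.0357]
1 0.085 [ 0.0071  0.0425 -0.0474]
1 0.09100000000000001 [ 0.0026  0.0455 -0.0381]
[-0.085  0.032  2.266  0.     0.842  2.159] [-0.54817754 -0.1278862  -0.08634086]
299.48669053384305 252.08168501306255 (np.float64(299.78260391998987), np.float64(243.05671579022126))
```

View pics/s5.png

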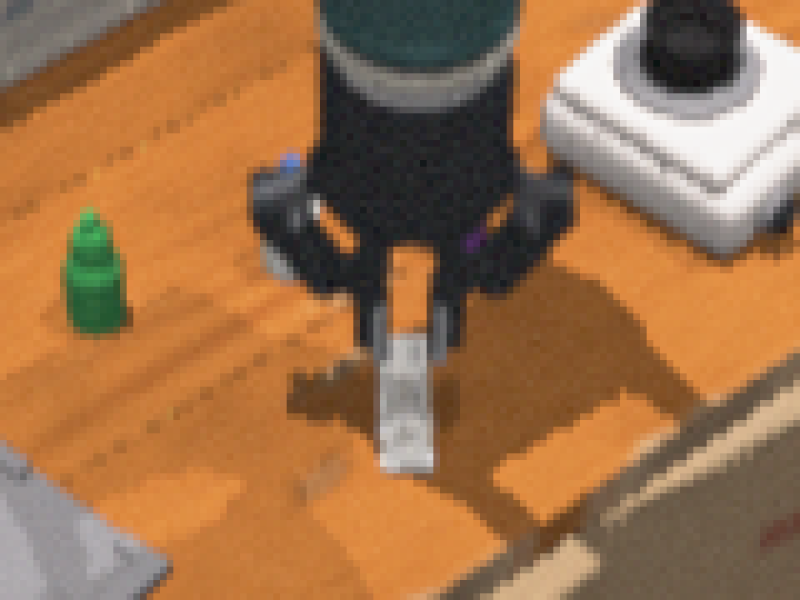

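The scene crop shows the fingertips at about (375,355) and (445,345), hovering above the cassette at (407,400) with detached shadows. The real tips therefore stand about 3 to 4 cm short of the reported TCP. I'll feel for the table carefully, watching the wrist force.

Emit:
drive_tool:
  rows:
    - [0,0,0,0,0,0,0.36]
    - [0,0,0,0,0,0.01,0.36]
    - [0,0,0,0,0,0.008,0.36]
    - [0,0,0,0,0,0.004,0.36]
    - [0,0,0,0,0,0,0.36]

```text
time: 5.78
tool_pos: [0.4371, -0.0122, -0.0221]
tcp_rot: [2.965, -1.037, -0.006]
wrist_force: [0.5, 0.6, 0.7]
width: 0.358
grip_force: 0.0
```

```bash
cat >> h.py <<'E'
def look(p,o,z,n=2):
  for m in masks_of(p,o)[:n]:
    ys,xs=np.nonzero(m["mask"]);h=cv2.convexHull(np.c_[xs,ys].astype(np.float32))[:,0]
    print(o,round(float(m["score"]),2),np.array(m["bbox"]).tolist(),rect([at(p,u,v,z) for u,v in h]))
E
python3 - <<'E'
from h import *
p=wrist();s=p["s"];print(s["tool_pos"],s["q"].round(4),s["joint_vel"].round(3),s["wrist_force"],togo(s,[.4392,-.0124,-.03],-38.4))
cv2.imwrite("pics/w6.png",p["color"][...,::-1]);look(p,"cassette",.005)
E
```

```text
[ 0.43706194 -0.01221167 -0.02207922] [-0.0849  0.0743  2.2804 -0.      0.7907  2.1589] [ 0.001 -0.014 -0.014 -0.002  0.017 -0.002] [0.50130978 0.58824471 0.73880145] ('shift', array([ 0.0018, -0.0012,  0.0079]), 'turn z', np.float64(-0.16), 'yaw', np.float64(-38.56), 'tilt', array([-0.004,  0.   , -1.   ]))
cassette 0.81 [254.7, 182.6, 301.0, 310.9] (array([ 0.4389, -0.012 ]), array([0.0729, 0.0214]), 141.0)
cassette 0.34 [14.2, 354.3, 36.0, 382.9] (array([0.4814, 0.2512]), array([0.0304, 0.0283]), 5.8)
```

Emit:
drive_tool:
  rows:
    - [0,0,0,0.0015,-0.0012,0.003,0.36]
    - [0,0,0,0,0,0.003,0.36]
    - [0,0,0,0,0,0,0.36]

```text
time: 6.13
tool_pos: [0.4409, -0.0124, -0.0266]
tcp_rot: [2.965, -1.037, -0.0]
wrist_force: [-0.9, 0.1, 0.1]
width: 0.359
grip_force: 0.0
```

Emit:
drive_tool:
  rows:
    - [0,0,0,0,0,0.0025,0.36]
    - [0,0,0,0,0,0.0,0.36]

```text
time: 6.3
tool_pos: [0.4407, -0.0123, -0.029]
tcp_rot: [2.965, -1.037, -0.001]
wrist_force: [-0.1, -0.8, -0.1]
width: 0.36
grip_force: 0.0
```

Emit:
drive_tool:
  rows:
    - [0,0,0,0,0,0.0025,0.36]
    - [0,0,0,0,0,0.0,0.36]

```text
time: 6.47
tool_pos: [0.4406, -0.0123, -0.0315]
tcp_rot: [2.965, -1.037, -0.001]
wrist_force: [-0.7, 0.7, -0.4]
width: 0.363
grip_force: 0.0
```

Emit:
drive_tool:
  rows:
    - [0,0,0,0,0,0.0015,0.36]
    - [0,0,0,0,0,0.0,0.36]

```text
time: 6.63
tool_pos: [0.4407, -0.0123, -0.0329]
tcp_rot: [2.965, -1.037, -0.0]
wrist_force: [0.4, -0.8, 0.6]
width: 0.359
grip_force: 0.0
```

Emit:
drive_tool:
  rows:
    - [0,0,0,0,0,0.0015,0.36]
    - [0,0,0,0,0,0.0,0.36]

```text
time: 6.8
tool_pos: [0.4407, -0.0124, -0.0344]
tcp_rot: [2.965, -1.037, -0.0]
wrist_force: [-0.1, -0.2, -0.1]
width: 0.357
grip_force: 0.0
```

Emit:
drive_tool:
  rows:
    - [0,0,0,0,0,0,0.2]
    - [0,0,0,0,0,0,0.2]
    - [0,0,0,0,0,0,0.2]

```text
time: 7.05
tool_pos: [0.4411, -0.0124, -0.0341]
tcp_rot: [-2.965, 1.037, -0.0]
wrist_force: [-0.5, 0.6, 0.4]
width: 0.229
grip_force: 29.4
```

Gripped: 29 N at width 0.229, with the TCP 34.1 mm below the cassette's underside. I'll lift, turn to the tray's heading and move over the empty place.

Emit:
drive_tool:
  rows:
    - [0,0,0,0,0,-0.02,0.15]
    - [0,0,0,0,0,-0.035,0.15]
    - [0,0,0,0,0,-0.035,0.15]
    - [0,0,-7,0,0,0,0.15]
    - [0,0,-7,0,0,0,0.15]
    - [0,0,-7,0,0,0,0.15]
    - [0,0,-7,0,0,0,0.15]
    - [0,0,-7,0,0,0,0.15]

```text
time: 7.72
tool_pos: [0.4408, -0.0124, 0.0559]
tcp_rot: [3.14, -0.088, 0.0]
wrist_force: [-1.0, -0.3, -0.2]
width: 0.233
grip_force: 29.4
```

Emit:
drive_tool:
  rows:
    - [0,0,-7,0,0,0,0.15]
    - [0,0,-7,0,0,0,0.15]
    - [0,0,0,0.013,-0.03,0,0.15]
    - [0,0,0,0.013,-0.03,0,0.15]
    - [0,0,0,0.013,-0.03,0,0.15]
    - [0,0,0,0.013,-0.03,0,0.15]
    - [0,0,0,0.013,-0.03,0,0.15]
    - [0,0,0,0,0,0,0.15]

```text
time: 8.38
tool_pos: [0.4795, 0.1517, 0.0564]
tcp_rot: [-3.126, -0.291, -0.005]
wrist_force: [-0.0, -0.1, -0.1]
width: 0.233
grip_force: 29.5
```

Emit:
drive_tool:
  rows:
    - [0,0,0,0,0,0,0.15]
    - [0,0,0,0,0,0,0.15]

```text
time: 8.55
tool_pos: [0.477, 0.1466, 0.0554]
tcp_rot: [3.128, 0.287, -0.002]
wrist_force: [-0.3, -0.3, -0.5]
width: 0.233
grip_force: 29.5
```

Run:
```python
from h import *
p=wrist();s=p["s"];print(s["tool_pos"],s["q"].round(3),s["width"],s["grip_force"],togo(s,[.4778,.1516,s["tool_pos"][2]],10.7))
cv2.imwrite("pics/w7.png",p["color"][...,::-1]);zz=s["tool_pos"][2]+.0341+.005
print(zz);look(p,"cassette",zz,3);look(p,"tray",.009,1)
for m in masks_of(p,"tray")[:1]: print(m["mask"].sum())
```

```text
[0.47701694 0.14661627 0.05539136] [ 0.249  0.067  2.11  -0.     0.966  1.637] 0.2333415230516943 29.50978249311447 ('shift', array([ 0.0017, -0.0048, -0.    ]), 'turn z', np.float64(-0.21), 'yaw', np.float64(10.49), 'tilt', array([-0.001, -0.001, -1.   ]))
0.09449136099321422
cassette 0.82 [255.3, 196.4, 301.4, 327.0] (array([0.4755, 0.146 ]), array([0.0724, 0.0213]), 11.2)
cassette 0.52 [544.9, 270.6, 558.9, 326.9] (array([ 0.4652, -0.0552]), array([0.0601, 0.0143]), 39.1)
tray 0.79 [117.0, 136.6, 309.7, 269.7] (array([0.4698, 0.1983]), array([0.1449, 0.1043]), 101.0)
14681
```

View pics/w7.png

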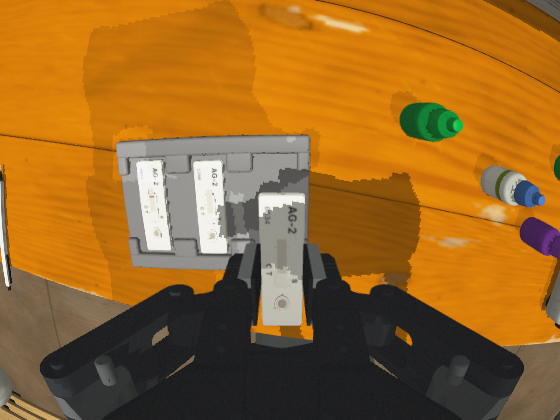

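The view shows the cassette held at (281,260), well end nearest, above the tray's empty place around (285,200). The two laid cassettes at (211,207) and (154,206) also have their wells to the front. I'll refine the pocket centre from the tray corners and the laid cassettes.

Run:
```python
from h import *
p=wrist();s=p["s"];print(s["tool_pos"])
m=rect([at(p,*q,.009) for q in((194,161),(221,160),(228,252),(201,254))]);l=rect([at(p,*q,.009) for q in((137,161),(161,161),(171,249),(147,252))])
print(m,l,2*m[0]-l[0])
tl,tr,bl=[at(p,*q,.009) for q in((118,141),(310,136),(132,268))];print(tl,tr,bl,np.linalg.norm(tl-tr),np.linalg.norm(tl-bl))
c=(tr+bl)/2;d=(tr-tl)[:2];ux=np.array([-d[1],d[0]])/np.linalg.norm(d);a=np.degrees(np.arctan2(ux[1],ux[0]));print("c",c,a, c[:2]+.046*d/np.linalg.norm(d))
t=read_camera("top");look(t,"tray",.009,1);look(t,"laid_mid",.009,3)
im=p["color"];look(p,"laid_mid",.009,4)
```

```text
[0.47722612 0.14575766 0.05560407]
(array([0.4682, 0.1969]), array([0.0729, 0.0217]), 11.3) (array([0.4604, 0.2416]), array([0.0741, 0.0215]), 9.9) [0.476  0.1522]
[0.5081 0.2765 0.009 ] [0.5336 0.1354 0.009 ] [0.4036 0.2598 0.009 ] 0.1433857036109249 0.10582598924649841
c [0.4686 0.1976 0.009 ] 10.244087446458614 [0.47678073 0.15233328]
tray 0.65 [185.8, 229.9, 224.8, 247.2] (array([0.4389, 0.1983]), array([0.1217, 0.0637]), 90.5)
laid_mid 0.7 [187.6, 158.2, 226.3, 257.3] (array([0.4692, 0.1975]), array([0.0734, 0.0236]), 12.3)
laid_mid 0.23 [140.6, 159.0, 177.5, 251.8] (array([0.4618, 0.2421]), array([0.0727, 0.024 ]), 11.4)
```

Emit:
drive_tool:
  rows:
    - [0,0,-0.4,0.003,-0.0065,0.01,0.15]
    - [0,0,0,0,0,0.03,0.15]
    - [0,0,0,0,0,0.025,0.15]
    - [0,0,0,0,0,0.011,0.15]
    - [0,0,0,0,0,0,0.15]
    - [0,0,0,0,0,0,0.15]
    - [0,0,0,0,0,0,0.15]

```text
time: 9.58
tool_pos: [0.4805, 0.1543, -0.0193]
tcp_rot: [-3.127, -0.297, -0.003]
wrist_force: [-0.4, 0.4, 0.3]
width: 0.233
grip_force: 29.5
```

Run:
```python
from h import *
p=wrist();s=p["s"];print(s["tool_pos"],s["width"],s["wrist_force"])
zz=s["tool_pos"][2]+.0391
look(p,"cassette",zz,3);look(p,"tray",.009,1)
print(togo(s,[.4790,.1529,-.0296],10.9))
im=p["color"][100:340,90:410,::-1];cv2.imwrite("pics/w8.png",cv2.resize(im,(800,600),interpolation=3))
```

```text
[ 0.480526    0.1542839  -0.01930705] 0.23277024356480838 [-0.35285456  0.37131482  0.27167805]
tray 0.88 [65.5, 153.9, 338.7, 337.6] (array([0.4701, 0.199 ]), array([0.1455, 0.1051]), 100.6)
('shift', array([-0.0018,  0.0011,  0.0103]), 'turn z', np.float64(-0.05), 'yaw', np.float64(10.85), 'tilt', array([ 0.002,  0.   , -1.   ]))
```

View pics/w8.png

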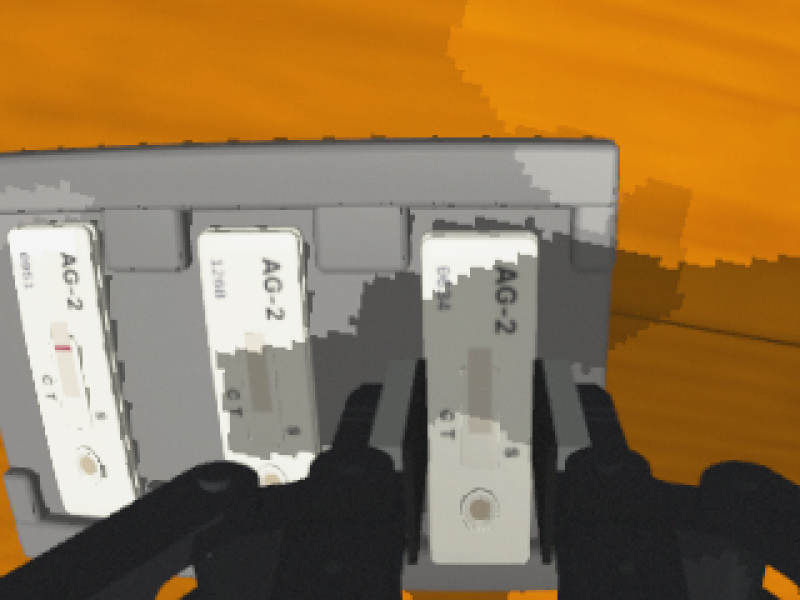

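This picture, the last I may view, shows the held cassette between the guide blocks. The block edges are at crop x = 408 and 573, the back rail edge at row 208, and the cassette spans 422 to 538. I'll compute the pocket position from those edges.

Run:
```python
from h import *
p=wrist();s=p["s"];print(s["tool_pos"])
f=lambda u,v:(90+u/2.5,100+v/2.5)
A=R.from_rotvec(s["tcp_rot"]).as_matrix()
T=lambda q,z:(A.T@(at(p,*f(*q),z)-s["tool_pos"])).round(4)[:2]
print("pocket L,R edges (tool)",T((408,225),.0085),T((408,268),.0085),T((573,225),.0085),T((575,268),.0085),"rail",T((440,208),.009),T((545,208),.009))
z=s["tool_pos"][2]+.0391
print("cass corners",[T(q,z).tolist() for q in((422,234),(538,234),(528,562),(430,560))])
print("tray TR",T((618,145),.009), "mid cass",[T(q,.009).tolist() for q in((198,230),(301,230),(319,450))])
```

```text
[ 0.48101625  0.15430158 -0.01868584]
pocket L,R edges (tool) [ 0.0328 -0.0133] [ 0.0242 -0.0134] [0.0329 0.0187] [0.0243 0.0194] rail [ 0.0363 -0.007 ] [0.0364 0.0132]
cass corners [[0.0341, -0.0098], [0.0341, 0.011], [-0.0376, 0.011], [-0.0371, -0.0099]]
tray TR [0.0488 0.0269] mid cass [[0.0322, -0.056], [0.0321, -0.0344], [-0.0167, -0.034]]
```

Emit:
drive_tool:
  rows:
    - [0,0,0,-0.0014,0.0004,0.004,0.15]
    - [0,0,0,0,0,0.004,0.15]
    - [0,0,0,0,0,0,0.15]
    - [0,0,0,0,0,0,0.15]

```text
time: 10.12
tool_pos: [0.4776, 0.153, -0.0286]
tcp_rot: [3.127, 0.297, -0.001]
wrist_force: [-0.5, -0.2, 0.4]
width: 0.234
grip_force: 29.5
```

Run:
```python
from h import *
p=wrist();s=p["s"];print(s["tool_pos"],s["width"],s["wrist_force"],s["joint_vel"].round(3))
```

```text
[ 0.47756358  0.15302223 -0.02863634] 0.23412097230118148 [-0.48877837 -0.20496981  0.35223975] [ 0.    -0.002 -0.008 -0.003  0.001  0.001]
```

Emit:
drive_tool:
  rows:
    - [0,0,0,0.0014,0,0.0008,0.15]
    - [0,0,0,0,0,0.0006,0.15]
    - [0,0,0,0,0,0,0.15]
    - [0,0,0,0,0,0,0.15]

```text
time: 10.5
tool_pos: [0.4795, 0.1535, -0.0296]
tcp_rot: [3.128, 0.297, -0.0]
wrist_force: [-1.3, -0.3, 0.0]
width: 0.233
grip_force: 29.5
```

Emit:
drive_tool:
  rows:
    - [0,0,0,0,0,0,0.3]
    - [0,0,0,0,0,0,0.38]
    - [0,0,0,0,0,0,0.38]
    - [0,0,0,0,0,-0.01,0.38]
    - [0,0,0,0,0,-0.03,0.38]
    - [0,0,0,0,0,-0.04,0.38]
    - [0,0,0,0,0,-0.04,0.5]
    - [0,0,0,0,0,-0.02,0.5]

```text
time: 11.17
tool_pos: [0.4824, 0.1542, 0.1163]
tcp_rot: [-3.126, -0.297, -0.012]
wrist_force: [1.9, 0.0, -0.2]
width: 0.501
grip_force: 0.0
```

Run:
```python
from h import *
p=wrist();s=p["s"];print(s["tool_pos"],s["q"].round(3),s["joint_vel"].round(2));look(p,"cassette",.009,4);look(p,"tray",.009,1);look(p,"bottle",.06,4);look(p,"cup",.0825,2)
for m in masks_of(p,"bottle")[:5]:print(m["bbox"],p["color"][m["mask"]].mean(0).round())
t=read_camera("top");look(t,"cassette",.009,4)
f=read_camera("scene");look(f,"cassette",.009,4)
```

```text
[0.4823656  0.15423164 0.11634575] [0.26  0.004 2.049 0.    1.081 1.642] [-0.   -0.24 -0.2   0.    0.43 -0.  ]
cassette 0.81 [268.5, 159.6, 292.9, 233.6] (array([0.4777, 0.1525]), array([0.072 , 0.0208]), 11.4)
cassette 0.38 [452.8, 161.1, 502.0, 196.9] (array([ 0.5323, -0.0438]), array([0.069 , 0.0286]), 81.5)
tray 0.95 [154.8, 136.1, 312.0, 248.7] (array([0.47  , 0.1985]), array([0.1467, 0.106 ]), 101.3)
bottle 0.94 [525.3, 152.4, 560.0, 180.0] (array([ 0.5649, -0.0805]), array([0.0624, 0.0222]), 93.1)
bottle 0.9 [488.9, 209.9, 537.1, 242.6] (array([ 0.5033, -0.0675]), array([0.0731, 0.0225]), 77.5)
bottle 0.77 [453.2, 162.3, 505.1, 197.6] (array([ 0.5349, -0.0069]), array([0.0571, 0.0238]), 83.0)
bottle 0.64 [383.3, 113.6, 429.2, 145.6] (array([0.5612, 0.0728]), array([0.0379, 0.0233]), 89.6)
[525.3, 152.4, 560.0, 180.0] [23. 92. 39.]
[488.9, 209.9, 537.1, 242.6] [ 83.  42. 100.]
[453.2, 162.3, 505.1, 197.6] [112. 119. 123.]
[383.3, 113.6, 429.2, 145.6] [ 26. 112.  45.]
[266.9, 158.9, 290.3, 233.2] [206. 205. 194.]
cassette 0.56 [233.2, 266.9, 257.4, 284.8] (array([0.4732, 0.1559]), array([0.0747, 0.0235]), 9.7)
cassette 0.25 [298.8, 160.0, 308.8, 187.8] (array([ 0.6927, -0.2345]), array([0.1324, 0.0304]), 139.3)
```

The cassette now lies at (0.4777, 0.1525), heading 11.4°, which fits the pocket, and its 72 x 21 mm outline at 9 mm height confirms it is flat. Next is the bottle: the white one is the only candidate that isn't green or purple, with grey mean colour at px (479,180).

Emit:
drive_tool:
  rows:
    - [0,0,0,0.0023,0.0315,0,0.55]
    - [0,0,0,0.0023,0.0315,0,0.55]
    - [0,0,0,0.0023,0.0315,0,0.55]
    - [0,0,0,0.0023,0.0315,0,0.55]
    - [0,0,0,0.0023,0.0315,0,0.55]
    - [0,0,0,0.0023,0.0315,0,0.55]
    - [0,0,0,0,0,0,0.55]
    - [0,0,0,0,0,0,0.55]

```text
time: 12.33
tool_pos: [0.5283, -0.0309, 0.1095]
tcp_rot: [-3.127, -0.291, 0.003]
wrist_force: [-0.1, 0.4, -0.0]
width: 0.549
grip_force: 0.0
```

Emit:
drive_tool:
  rows:
    - [0,0,0,0,0,0,0.55]
    - [0,0,0,0,0,0,0.55]

```text
time: 12.5
tool_pos: [0.5279, -0.0286, 0.1097]
tcp_rot: [-3.127, -0.298, 0.002]
wrist_force: [0.1, -1.0, -0.0]
width: 0.551
grip_force: 0.0
```

```bash
cat >> h.py <<'E'
def blue(p,hull=False):  # white bottle's blue cap: centroid + bbox per blob
    h=cv2.cvtColor(p["color"],cv2.COLOR_RGB2HSV);m=cv2.inRange(h,(100,110,60),(122,255,255))
    n,_,st,c=cv2.connectedComponentsWithStats(m);return [(st[i].tolist(),c[i].round(1).tolist()) for i in range(1,n) if st[i][4]>15]
E
python3 - <<'E'
from h import *
p=wrist();s=p["s"];print(s["tool_pos"],s["joint_vel"].round(3),togo(s,[.531,-.029,.02],10.9))
B=blue(p);print(B)
for m in masks_of(p,"bottle")[:5]:
    ys,xs=np.nonzero(m["mask"]);print(np.round(m["bbox"]),p["color"][m["mask"]].mean(0).round())
for n in("top","scene"):
    q=read_camera(n);print(n,blue(q))
    for m in masks_of(q,"bottle")[:5]:print(np.round(m["bbox"],1),q["color"][m["mask"]].mean(0).round())
print(p["px"]([.532,-.028,.06]))
look(p,"cup",.0825,2)
cv2.imwrite("pics/w9.png",p["color"][...,::-1])
E
```

```text
[ 0.52787179 -0.02861207  0.10973468] [ 0.01  -0.006 -0.001 -0.001 -0.002 -0.001] ('shift', array([0.0031, 0.001 , 0.0897]), 'turn z', np.float64(-0.02), 'yaw', np.float64(10.88), 'tilt', array([-0.001,  0.001, -1.   ]))
[([267, 185, 23, 25, 458], [278.0, 196.7])]
[161. 122. 209. 157.] [ 27. 108.  45.]
[260. 169. 295. 207.] [ 89. 101. 115.]
[372. 155. 412. 190.] [ 28. 120.  48.]
top [([553, 175, 7, 5, 30], [556.0, 176.8])]
[280.2 206.9 284.7 212.3] [105.  98.  97.]
[320.4 210.  359.5 252.2] [172. 165. 161.]
scene [([391, 174, 5, 17, 42], [392.9, 179.7]), ([280, 216, 5, 7, 20], [282.0, 219.6])]
[249.4 224.  255.1 243.3] [ 58. 105.  58.]
[304.2 213.4 309.7 231.9] [80. 46. 93.]
[278.1 215.8 287.5 240.3] [123. 118. 118.]
[294.1 196.1 304.2 215.3] [ 60. 110.  61.]
(np.float64(280.9658893923002), np.float64(203.11234439325509))
cup 0.76 [441.5, 278.5, 494.7, 319.3] (array([ 0.487, -0.205]), array([0.0622, 0.0295]), 64.5)
```

Run:
```python
from h import *
p=wrist();s=p["s"];f=read_camera("scene");print(s["tool_pos"])
B=blue(p)[0][1];print(B,at(p,*B,.057),meet([p["ray"](*B),ray(f,282.0,219.6)]))
# body: mask sides
m=[m for m in masks_of(p,"bottle") if m["bbox"][0]<281<m["bbox"][2]]
if m: print(m[0]["bbox"],at(p,277.5,(m[0]["bbox"][1]),0.0), "w", at(p,m[0]["bbox"][0],190,.035),at(p,m[0]["bbox"][2],190,.035))
A=R.from_rotvec(s["tcp_rot"]).as_matrix();T=lambda X:(A.T@(X-s["tool_pos"])).round(4)
print("cap in tool",T(at(p,*B,.057)), "body back edge",T(at(p,277.5,170,0.0)))
```

```text
[ 0.52853966 -0.02899161  0.11045745]
[277.3, 197.3] [ 0.5356 -0.0251  0.057 ] (array([ 0.5335, -0.0251,  0.0483]), [0.0004, 0.0004])
[259.0, 170.0, 294.6, 208.8] [ 0.5456 -0.0227  0.    ] w [ 0.533  -0.0103  0.035 ] [ 0.5384 -0.0385  0.035 ]
cap in tool [ 0.0077 -0.0025  0.0535] body back edge [ 0.0179 -0.003   0.1105]
```

Emit:
drive_tool:
  rows:
    - [0,0,0,0.006,-0.0027,0.02,0.55]
    - [0,0,0,0,0,0.04,0.55]
    - [0,0,0,0,0,0.035,0.55]
    - [0,0,0,0,0,0.02,0.55]
    - [0,0,0,0,0,0.0075,0.55]
    - [0,0,0,0,0,0,0.55]
    - [0,0,0,0,0,0,0.55]
  force: 40

```text
time: 13.58
tool_pos: [0.5346, -0.0259, -0.0116]
tcp_rot: [3.127, 0.297, 0.001]
wrist_force: [-0.4, 0.3, 0.7]
width: 0.551
grip_force: 0.0
```

Run:
```python
from h import *
p=wrist();s=p["s"];print(s["tool_pos"],s["wrist_force"],s["joint_vel"].round(3));B=blue(p);print(B)
A=R.from_rotvec(s["tcp_rot"]).as_matrix();T=lambda X:(A.T@(X-s["tool_pos"])).round(4)
for b in B:print(at(p,*b[1],.057),T(at(p,*b[1],.057)))
```

```text
[ 0.53459584 -0.02587417 -0.01156381] [-0.36059454  0.27833666  0.69877712] [-0.001 -0.025 -0.026  0.001 -0.002 -0.   ]
[([258, 265, 43, 55, 1791], [278.5, 290.0])]
[ 0.5368 -0.0246  0.057 ] [ 0.0024 -0.0008 -0.0686]
```

Emit:
drive_tool:
  rows:
    - [0,0,0,0,0,0,0.35]
    - [0,0,0,0,0,0,0.2]
    - [0,0,0,0,0,0,0.1]
    - [0,0,0,0,0,0,0.1]
    - [0,0,0,0,0,0,0.1]
  force: 40

```text
time: 14.05
tool_pos: [0.5361, -0.0259, -0.01]
tcp_rot: [3.127, 0.297, 0.006]
wrist_force: [-0.3, 0.2, 5.9]
width: 0.284
grip_force: 39.2
```

Emit:
drive_tool:
  rows:
    - [0,0,0,0,0,0,0.1]
    - [0,0,0,0,0,-0.01,0.1]
    - [0,0,0,0,0,-0.03,0.1]
    - [0,0,0,0,0,-0.04,0.1]
    - [0,0,0,0,0,-0.04,0.1]
    - [0,0,0,0,0,-0.01,0.1]
    - [0,0,0,0,0,0,0.1]
    - [0,0,0,0,0,0,0.1]

```text
time: 14.72
tool_pos: [0.5343, -0.0258, 0.1188]
tcp_rot: [3.127, 0.297, 0.003]
wrist_force: [-0.1, -0.6, -1.4]
width: 0.29
grip_force: 39.4
```

Run:
```python
from h import *
p=wrist();s=p["s"];print(s["tool_pos"],s["wrist_force"],s["joint_vel"].round(3),s["width"],s["grip_force"]);B=blue(p);print(B)
look(p,"cup",.0825,2);look(p,"mixer",.052,1)
for n in("top","scene"):
    q=read_camera(n);look(q,"cup",.0825,1)
    for m in masks_of(q,"cup")[:1]:print(n,m["bbox"])
print(togo(s,[.477,-.209,.12],10.9))
```

```text
[ 0.53431216 -0.02584777  0.11876911] [-0.05031024 -0.63613123 -1.40670626] [-0.001  0.037  0.051  0.    -0.001 -0.   ] 0.28959416933749094 39.43841814994812
[([261, 266, 42, 55, 1741], [282.0, 290.8])]
cup 0.74 [438.4, 280.5, 487.3, 322.6] (array([ 0.4841, -0.2025]), array([0.0599, 0.0352]), 68.8)
mixer 0.75 [393.7, 232.3, 493.9, 340.1] (array([ 0.4821, -0.1985]), array([0.1213, 0.1096]), 16.7)
cup 0.6 [334.5, 218.5, 348.5, 239.0] (array([ 0.4745, -0.2079]), array([0.0436, 0.0435]), 0.4)
top [334.5, 218.5, 348.5, 239.0]
cup 0.6 [339.0, 189.5, 351.7, 201.5] (array([ 0.468 , -0.1989]), array([0.0592, 0.038 ]), 136.6)
scene [339.0, 189.5, 351.7, 201.5]
('shift', array([-0.0907,  0.1691, -0.0013]), 'turn z', np.float64(-0.06), 'yaw', np.float64(10.84), 'tilt', array([ 0.002, -0.   , -1.   ]))
```

Emit:
drive_tool:
  rows:
    - [0,0,0,-0.0195,0.026,0,0.1]
    - [0,0,0,-0.0195,0.026,0,0.1]
    - [0,0,0,-0.0195,0.026,0,0.1]
    - [0,0,0,-0.0195,0.026,0,0.1]
    - [0,0,0,0,0,0,0.1]
    - [0,0,0,0,0,0,0.1]
    - [0,0,0,0,0,0,0.1]

```text
time: 15.75
tool_pos: [0.4771, -0.1425, 0.1178]
tcp_rot: [-3.127, -0.295, -0.0]
wrist_force: [-0.1, 0.8, -0.5]
width: 0.288
grip_force: 39.5
```

Run:
```python
from h import *
from scipy.optimize import least_squares
p=wrist();s=p["s"];print(s["tool_pos"],s["joint_vel"].round(3),s["width"])
cv2.imwrite("pics/w10.png",p["color"][...,::-1])
look(p,"cup",.0825,2);look(p,"mixer",.052,1)
M=[m for m in masks_of(p,"cup")];print([np.round(m["bbox"]).tolist() for m in M])
cs,_=cv2.findContours(M[0]["mask"].astype(np.uint8),cv2.RETR_EXTERNAL,cv2.CHAIN_APPROX_NONE);c=max(cs,key=len)[:,0]
W=np.array([at(p,u,v,.0825)[:2] for u,v in c])
cam=p["ray"](281,203)[0][:2];print("cam",cam)
for frac in(.4,.55,.7):
    d=np.linalg.norm(W-cam,axis=1);Q=W[d>np.quantile(d,1-frac)]
    r=least_squares(lambda x:np.hypot(*(Q-x).T)-.0235,Q.mean(0),loss="soft_l1",f_scale=.001);print(frac,r.x.round(4),np.sqrt(np.mean(r.fun**2)).round(4))
for m in masks_of(p,"bottle")[:3]:print(np.round(m["bbox"]),p["color"][m["mask"]].mean(0).round())
print(blue(p))
```

```text
[ 0.4770986  -0.14247847  0.11782973] [ 0.025  0.003 -0.005  0.    -0.001 -0.002] 0.28800123006739936
cup 0.79 [336.6, 202.2, 400.2, 256.7] (array([ 0.4773, -0.2074]), array([0.0464, 0.0456]), 9.1)
cup 0.62 [254.4, 221.7, 310.2, 320.0] (array([ 0.4294, -0.1519]), array([0.0821, 0.0392]), 9.0)
mixer 0.77 [296.2, 149.1, 415.9, 275.9] (array([ 0.4756, -0.2039]), array([0.1071, 0.0955]), 8.8)
[[337.0, 202.0, 400.0, 257.0], [254.0, 222.0, 310.0, 320.0]]
cam [ 0.54595266 -0.12956719]
0.4 [ 0.4774 -0.2066] 0.0005
0.55 [ 0.4775 -0.2067] 0.0007
0.7 [ 0.4774 -0.2069] 0.0009
[255.  66. 284. 100.] [ 27. 135.  54.]
[ 54.  55. 110.  83.] [ 28. 102.  42.]
[209. 144. 246. 177.] [101.  50. 119.]
[([261, 266, 42, 55, 1759], [282.0, 291.0])]
```

The cup rim is at (0.4775, -0.2068). Its fitted outline at 82.5 mm height is 46 mm across against the stated 47 mm, so the height holds. Moving over it.

Emit:
drive_tool:
  rows:
    - [0,0,0,-0.0041,0.021,0,0.1]
    - [0,0,0,-0.0041,0.021,0,0.1]
    - [0,0,0,-0.0041,0.021,0,0.1]
    - [0,0,0,0,0,0.01,0.1]
    - [0,0,0,0,0,0.01,0.1]
    - [0,0,0,0,0,0,0.1]
    - [0,0,0,0,0,0,0.1]
    - [0,0,0,0,0,0,0.1]

```text
time: 16.67
tool_pos: [0.4764, -0.2057, 0.0974]
tcp_rot: [-3.127, -0.298, 0.002]
wrist_force: [0.1, -1.5, 0.3]
width: 0.287
grip_force: 39.6
```

Run:
```python
from h import *
p=wrist();s=p["s"];print(s["tool_pos"],s["wrist_force"],s["joint_vel"].round(3),s["width"]);print(blue(p),togo(s,[.477,-.2069,.054],10.9))
look(p,"mixer",.052,1);look(p,"cup",.0825,1)
```

```text
[ 0.47639309 -0.20565346  0.09735829] [ 0.07818345 -1.52765272  0.31961431] [-0.002 -0.008 -0.011 -0.003 -0.001 -0.001] 0.28669986895842053
[([261, 266, 42, 55, 1753], [282.0, 290.9])] ('shift', array([0.0004, 0.0014, 0.0434]), 'turn z', np.float64(0.01), 'yaw', np.float64(10.91), 'tilt', array([-0.001,  0.001, -1.   ]))
mixer 0.89 [221.6, 137.8, 346.6, 253.9] (array([ 0.4838, -0.2062]), array([0.0895, 0.0883]), 99.9)
cup 0.69 [246.2, 189.9, 321.1, 249.6] (array([ 0.4814, -0.2078]), array([0.0452, 0.0379]), 93.5)
```

Emit:
drive_tool:
  rows:
    - [0,0,0,0.0005,0.0013,0.01,0.1]
    - [0,0,0,0,0,0.012,0.1]
    - [0,0,0,0,0,0.008,0.1]
    - [0,0,0,0,0,0,0.1]
    - [0,0,0,0,0,0,0.1]

```text
time: 17.23
tool_pos: [0.4763, -0.2074, 0.0664]
tcp_rot: [-3.126, -0.296, 0.004]
wrist_force: [0.8, 0.5, -1.0]
width: 0.288
grip_force: 39.6
```

Emit:
drive_tool:
  rows:
    - [0,0,0,0,0,0.005,0.1]
    - [0,0,0,0,0,0.005,0.1]
    - [0,0,0,0,0,0,0.1]
    - [0,0,0,0,0,0,0.1]

```text
time: 17.57
tool_pos: [0.4775, -0.2079, 0.0577]
tcp_rot: [-3.127, -0.297, -0.0]
wrist_force: [0.9, -0.0, -0.5]
width: 0.29
grip_force: 39.5
```

Still no lateral force as the bottle enters the seat. Continuing in small steps while watching the vertical force.

Emit:
drive_tool:
  rows:
    - [0,0,0,0,0,0.002,0.1]
    - [0,0,0,0,0,0.002,0.1]
    - [0,0,0,0,0,0,0.1]
    - [0,0,0,0,0,0,0.1]
  force: 60

```text
time: 17.9
tool_pos: [0.4777, -0.2081, 0.0542]
tcp_rot: [3.127, 0.297, 0.001]
wrist_force: [-0.3, 0.1, 1.3]
width: 0.281
grip_force: 58.9
```

Emit:
drive_tool:
  rows:
    - [0,0,0,0,0,0.002,0.1]
    - [0,0,0,0,0,0,0.1]
    - [0,0,0,0,0,0,0.1]

```text
time: 18.15
tool_pos: [0.4777, -0.2081, 0.0522]
tcp_rot: [3.127, 0.297, 0.001]
wrist_force: [-0.4, 0.0, 2.6]
width: 0.282
grip_force: 59.1
```

Emit:
drive_tool:
  rows:
    - [0,0,0,0,0,0.002,0.1]
    - [0,0,0,0,0,0,0.1]
    - [0,0,0,0,0,0,0.1]

```text
time: 18.4
tool_pos: [0.4778, -0.2082, 0.0502]
tcp_rot: [3.127, 0.297, 0.001]
wrist_force: [0.4, 0.7, 4.2]
width: 0.28
grip_force: 59.4
```

Emit:
drive_tool:
  rows:
    - [0,0,0,0,0,0.002,0.1]
    - [0,0,0,0,0,0.0015,0.1]
    - [0,0,0,0,0,0,0.1]
    - [0,0,0,0,0,0,0.1]
    - [0,0,0,0,0,0,0.1]

```text
time: 18.82
tool_pos: [0.4778, -0.2082, 0.047]
tcp_rot: [3.127, 0.297, 0.001]
wrist_force: [-1.3, 0.0, 6.6]
width: 0.277
grip_force: 59.6
```

Emit:
drive_tool:
  rows:
    - [0,0,0,0,0,0.0005,0.1]
    - [0,0,0,0,0,0,0.1]
    - [0,0,0,0,0,0,0.1]
    - [0,0,0,0,0,0,0.1]

```text
time: 19.15
tool_pos: [0.4778, -0.2082, 0.0465]
tcp_rot: [3.127, 0.297, 0.001]
wrist_force: [-0.4, 0.9, 6.1]
width: 0.279
grip_force: 59.6
```

Run:
```python
from h import *
p=wrist();F=[]
for i in range(5): read_camera("wrist");s=status.read_state();F.append(s["wrist_force"])
print(s["tool_pos"],np.mean(F,0).round(2),s["width"],s["grip_force"],blue(p))
for n in("top","scene"):
    q=read_camera(n);look(q,"cassette",.009,3)
```

```text
[ 0.4778035  -0.20813293  0.04655897] [-0.94  0.51  6.66] 0.2831020962395371 59.60686504840851 [([261, 266, 42, 54, 1737], [282.0, 290.7])]
cassette 0.53 [218.1, 219.0, 224.9, 241.1] (array([0.4756, 0.1504]), array([0.0716, 0.0207]), 10.2)
cassette 0.18 [331.1, 157.1, 347.3, 175.9] (array([ 0.6665, -0.2146]), array([0.0488, 0.0318]), 153.6)
cassette 0.73 [232.2, 264.3, 258.0, 285.0] (array([0.4743, 0.1562]), array([0.0764, 0.0252]), 11.2)
cassette 0.45 [300.6, 159.2, 308.5, 188.1] (array([ 0.6915, -0.236 ]), array([0.1321, 0.0337]), 140.1)
```

The bottle hasn't moved in the grip. A spring force of about 7 N and 7.5 mm of travel since contact agree with each other, and the cassette shows flat in the pocket in both fixed views. Handing in.

```bash
python3 -c "
from workcell import workorder;print(workorder.finish_job())"
```

```text
the job is handed in; nothing more can be done
None
```

I handed the job in at about 20 s: the cassette lies flat in the tray's right-hand place with its well to the front, and the white bottle is held upright in the mixer cup, pressed down about 7.5 of its 10 mm.

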